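Take a wheel's temperature, then air the ripening box

TASK

Take the small tall cheese wheel's temperature: lift the pocket thermometer out of its dock, hold it still with its lens pointing straight down about 6 cm above the middle of that wheel's top for two seconds without touching the cheese, and stand it back in its dock. Then air the ripening box: pull the damper handle out against its spring until its pointer lines up with the mark beside it, and hold it there: your program finishes while the gripper is still holding the handle at the mark. Leave the wheels and everything else where they are.

Things in the scene. Friction and masses are not known exactly. Their poses are not given: they have to be found in the camera images.
- thermometer_center (a point): White pocket infrared thermometer, an upright stick standing lens-down in its dock, loose, 0.08 to 0.17 kg. 120 mm tall; body 34 mm (its x) by 24 mm (its y), from 16 to 120 mm up, with a black lens snout 22 mm across below. The point is half-way up, 60 mm above the lens end; z points from the lens to the top end. Grip it across its 24 mm (y) at this point or up to 25 mm higher; all above the dock's mouth is free
- thermometer_lens (a point): The lens, at the bottom end of the thermometer; it looks along its own -z. In the dock it rests on the pocket's floor
- dock_floor (a point): Grey plastic dock, fixed. The point is the centre of the pocket's floor, 8 mm above the table. The pocket is 42 mm (x) by 32 mm (y) inside and 36 mm deep, with a flared lip around it up to 47 mm above its floor; z is up. The thermometer's x and y lie along the dock's at the start
- wheel_small_top (a point): Centre of the top face of the small tall cheese wheel, 92 mm across and 90 mm high, loose, standing on the wooden ripening board (20 mm thick) at any one of four places among three broad low wheels. The top is about 110 mm above the table
- wheel_small: The same small tall wheel; origin at the centre of its underside
- wheel_a: broad low cheese wheel, about 130 mm across and 57 mm high, loose; a bystander. Origin at the centre of its underside
- wheel_b: broad low cheese wheel, about 130 mm across and 57 mm high, loose; a bystander. Origin at the centre of its underside
- wheel_c: broad low cheese wheel, about 130 mm across and 57 mm high, loose; a bystander. Origin at the centre of its underside
- damper (a joint): How far the damper slide is pulled out of the box, in m: 0 shut, 0.13 at its end stop. It slides level along the box's own -x (out of the front face, towards the robot); a spring pulls it back with about 5 N when shut and 11 N at 0.1 m, so it runs back in when let go
- damper_grip (a point): Grip point of the damper's black upright handle, a block 24 mm (x) by 26 mm (y); its flat top is 22 mm above this point, and it stands on the slide 47 mm above the table. It starts 45 mm in front of the aluminium damper box (170 mm wide, 115 mm high; a round collar on top reaches 150 mm). Axes are the box's: pull along -x. Pinch it from above across x or y; pointer and mark beside it stay below 66 mm above the table
- damper_pointer (a point): Tip of the thin steel pointer (4 mm) that sticks out to the handle's +y side and moves with it, 60 mm from the handle's middle, 60 mm above the table
- mark_tip (a point): The mark: the end of a thin upright steel fin (4 mm) on a dark foot, fixed on the ledge on the +y side of the slide. Axes as the box's. The pointer is at the mark when it has the same place along x; from shut that takes a pull of 50 to 95 mm, different each time
- jar: Jar with a steel lid, 60 mm across, 95 mm high, loose bystander; origin at the centre of its underside
- tin: Flat steel tin, 50 mm across, 45 mm high, loose bystander; origin at the centre of its underside
- cup: Steel cup 72 mm across, 85 mm high, loose bystander; origin at the centre of its underside
- bottle: White plastic bottle 60 mm across, 170 mm high, loose bystander; origin at the centre of its underside
Things that resemble listed ones, but are neither listed nor needed, are in the scene too. What is shaped like the wheel_small but orange or red is not meant.

How it is judged:
On the way, in this order (a step that is already met when the one before it is completed fails the run):
1. the held thermometer is still, lens down, 30 to 90 mm above the small wheel's top and within 25 mm of its middle, for 1 s (z of thermometer_lens in the frame of wheel_small_top between 0.03 and 0.09 m and horizontal distance between thermometer_lens and wheel_small_top below 0.025 m and angle between thermometer_center's own z axis and vertical below 0.2 rad and linear speed of thermometer below 0.03 m/s and contact force between the fingers and thermometer above 0.5 N), for 1 s.
2. the thermometer stands in its dock, let go (horizontal distance between thermometer_lens and dock_floor below 0.012 m and z of thermometer_lens in the frame of dock_floor below 0.008 m and angle between thermometer_center's own z axis and vertical below 0.3 rad and contact force between the fingers and thermometer below 0.1 N), for 0.2 s.
3. the damper is held with its pointer at the mark (within 6 mm) (x of damper_pointer in the frame of mark_tip between -0.006 and 0.006 m and contact force between the fingers and damper above 2 N), for 0.5 s.
At the end, for the whole second after the job is handed in: The fingers hold the damper (over 2 N) still with its pointer within 6 mm of the mark; the thermometer stands in its dock, lens within 12 mm of the pocket's middle and 8 mm of its floor, tilt under 0.3 rad, released; wheels and bystanders within 30 mm of their starts (all of step 2 and all of step 3 and velocity of joint damper between -0.01 and 0.01 m/s and distance of each of wheel_small, wheel_a, wheel_b, wheel_c, jar, tin, cup, bottle from where it was at the start of the episode below 0.03 m); the arm keeps its last pose, push and grip.
It fails at once if the thermometer or the robot presses on the small wheel (contact force between any of thermometer, the arm, the fingers and wheel_small above 0.5 N).
It fails at once if a wheel or bystander is displaced by more than 30 mm (distance of any of wheel_small, wheel_a, wheel_b, wheel_c, jar, tin, cup, bottle from where it was at the start of the episode above 0.03 m).
It also fails if it takes over 64 s, if anything falls off the work surface, if the arm or the gripper's body presses on something with over 40 N, if the wrist force passes 120 N, or if a joint passes its speed limit or range.

ROBOT

A 6-joint arm with a two-finger parallel gripper is mounted at the origin on the work surface. World frame = base frame: x ahead of the robot, y to its left, z up, the work surface at z = 0. Lengths are in m, angles in rad, forces in N, time in s.
With the tool pointing down it reaches from about 0.35 to 0.85 m from the base axis. Payload 8.1 kg.
Tool frame: the origin (TCP) lies at the very end of the fingers, on their centre line; the grasp point (between the pads) lies 19 mm behind it; z points along the fingers, y is the line along which they close (so a half turn about z gives the same grasp; the last joint's range is limited). The gripper opens to 93 mm and grips with 3 to 60 N. Pads are 15 mm wide; open, the fingers measure 128 mm over their backs; the gripper's body (75 mm by 188 mm) begins 65 mm behind the grasp point.
Start: joints at [-1.354, 0.13, 1.488, -0, 1.523, -0.085], TCP at [0.178, -0.573, 0.219] pointing down, gripper open.
Joint ranges: [-2.96, 2.96], [-0.89, 2.26], [0.02, 2.5], [-1.34, 4.48], [0, 2.73], [-2.66, 2.66]. Speed limits (rad/s): [2.39, 2.39, 2.79, 3.14, 3.14, 3.14].

INTERFACE

Orientations are given as a rotation vector (axis times angle).
In Python, from plant import robot gives the robot as it stands. The module is installed in compiled form; this text tells all that it offers.
- The arm moves only by the tool play_rows, never from a script. Its argument "increments" is text: rows parted by semicolons, each of 5 numbers parted by spaces: the shift along the tool's x, y, z in mm, then the turn about the tool's z in degrees, then the closure, from -1 (fully open) to 1 (shut). In form: dx dy dz yaw claw; .... A call has 1 to 20 rows; each row is the pose to reach, as a shift and turn from the pose commanded when the call began, along the tool's axes at that moment; what a row does not reach only later rows make up. A row lasts 1/10 s, in which the tool goes at most 50 mm and 8.59 degrees, less where a joint would pass 70% of its speed; a pose out of reach is approached as far as the arm can. A call with a gripper value outside its range is refused whole. The fingers move at their own pace and stop on an object; "force" is the grip in N (left out, the last holds). Time passes only in rows, so rows that repeat a pose let the fingers close. It gives the time, the measured TCP pose, the force, the opening and the grip force at its end, in the units of the state.
- robot.read_state(): the state, without advancing time (a new reading comes with each control period).
- robot.read_camera(name): name is "side" or "top" or "wrist"; returns the picture (480x640x3 uint8, blue, green, red); there is no depth.
- robot.calibration(name): a dict with "vertical_fov" (degrees; the focal length in pixels is half the picture's height over the tangent of half this angle, whatever the lens; pixels are square), "cx", "cy" (the principal point, pixels), "rvec" (rotation vector, rad) and "tvec" (3), from world to camera coordinates, as OpenCV has them. Camera axes: x right, y down, z forward; pixel columns grow to the right and rows downward; lengths in m; the calibration is good to about 2 mm. A picture is of the moment at which its call begins: read the wrist's pose just before it. calibration takes no time and is no camera call; for the wrist camera it gives the pose at the moment of the call.
- robot.close_job(): hands the job in; it is judged then, once.
Trained networks look in the newest picture that a camera, given by its name, has taken for a name from the list of things; names that differ only in an ending like _2 or _b are one class to them, and where a whole thing is asked for, a point or a joint stands for the part that bears it (a point fixed in the world has none). Each returns a list of dicts, best first, with "conf" (0 to 1); they miss things now and then, are a little off and sometimes report something else, mostly with a low value. They report only what shows in the picture. A call takes as long as a camera call. They do not tell look-alikes from the thing itself.
- robot.recognise(camera, query): "centre" ([x, y, z] in m, in world coordinates, good to about 4 mm: the middle of the surface that is visible of it).
- robot.regions_of(camera, query): "pixels" (480x640 bool, what is visible of it).
- robot.landmark_of(camera, query): "centre" ([x, y, z] in m, in world coordinates, good to about 4 mm: a listed point, or the origin of a listed thing).
The state is a dict: "t": time; "q": joint angles; "dq": joint speeds; "joint_torque": joint torques, N m; "tool_pos": TCP position; "orientation": TCP orientation; "force": force on the tool from outside, world axes, zero at the start; "wrist_torque": the same for the moment, N m; "opening": finger opening in m; "gripper_force": force on a finger pad.
Only numpy, scipy, OpenCV 4.12 (cv2) and the standard library are available. Lean on these libraries where they do the work, as an engineer would, in place of code of your own. Each camera call takes 0.05 s, during which the arm holds its last target. There are 200 camera calls.

## Working session

There is one attempt and no reset: what is moved stays moved. The work goes in short steps, Python scripts to look and compute and a tool call to move; the robot and the scene stay as the last step left them, time stands still between calls to the robot, and variables do not carry over. Pictures are saved under pics/ and viewed, at most 13 in all, crops included, and the job is handed in when it is done.

Besides the shell and the picture viewer there is one more tool, called after "Call:" as name(argument=value, ...) on one line, values as JSON. play_rows: Moves the arm, as the interface text tells. Its arguments: {"type":"object","properties":{"increments":{"type":"string"},"force":{"type":"number"}},"required":["increments"]}

```bash
mkdir -p pics
cat > h.py <<'E'
import numpy as np, cv2
from plant import robot
from scipy.spatial.transform import Rotation as R
def lm(cam,names,f='landmark_of',n=3):
    for q in names:
        r=getattr(robot,f)(cam,q)[:n]
        print(cam,q,[(np.round(d['centre'],3).tolist(),round(d['conf'],2),px(cam,d['centre'])) for d in r])
def px(cam,p):
    c=robot.calibration(cam); f=240/np.tan(np.radians(c['vertical_fov'])/2)
    v=R.from_rotvec(c['rvec']).apply(p)+c['tvec']
    return [int(f*v[0]/v[2]+c['cx']),int(f*v[1]/v[2]+c['cy'])]
def tool(p):
    s=robot.read_state(); return np.round(R.from_rotvec(s['orientation']).inv().apply(np.array(p)-s['tool_pos'])*1000,1)
E
python3 - <<'E'
from h import *
a=robot.read_camera('top');b=robot.read_camera('side')
cv2.imwrite('pics/top.png',a);cv2.imwrite('pics/side.png',b)
N=['thermometer_center','thermometer_lens','dock_floor','wheel_small_top','wheel_a','damper_grip','damper_pointer','mark_tip','jar','tin','cup','bottle']
lm('top',N);lm('side',N)
s=robot.read_state();print(s['t'],s['tool_pos'],s['orientation'],R.from_rotvec(s['orientation']).as_matrix().round(3))
E
```

```text
top thermometer_center [([0.53, -0.008, 0.065], 0.63, [344, 261]), ([0.58, -0.335, 0.11], 0.43, [467, 239]), ([0.739, -0.022, 0.002], 0.41, [346, 193])]
top thermometer_lens [([0.532, -0.005, 0.005], 0.67, [342, 263])]
top dock_floor [([0.531, -0.008, 0.008], 0.75, [343, 263])]
top wheel_small_top [([0.653, 0.087, 0.086], 0.9, [309, 216]), ([0.256, -0.248, 0.09], 0.73, [439, 363]), ([0.86, -0.029, 0.092], 0.64, [350, 143])]
top wheel_a [([0.441, -0.326, 0.018], 0.93, [457, 293]), ([0.595, -0.193, 0.019], 0.74, [407, 240]), ([0.447, -0.178, 0.022], 0.74, [404, 291])]
top damper_grip [([0.612, 0.242, 0.104], 0.79, [252, 230]), ([0.398, 0.509, -0.005], 0.23, [164, 310]), ([0.738, -0.023, 0.004], 0.18, [347, 193])]
top damper_pointer [([0.606, 0.308, 0.063], 0.92, [231, 234]), ([0.397, 0.51, -0.002], 0.22, [163, 310])]
top mark_tip [([0.44, -0.326, 0.019], 0.57, [457, 294]), ([0.531, 0.299, 0.064], 0.52, [233, 261]), ([0.578, -0.336, 0.022], 0.34, [458, 245])]
top jar [([0.74, -0.022, 0.004], 0.81, [347, 193])]
top tin [([0.387, 0.056, 0.001], 0.82, [321, 313])]
top cup [([0.394, 0.511, 
[... 653 characters left out ...]
0.006], 0.65, [330, 241])]
side damper_pointer [([0.608, 0.303, 0.064], 0.83, [257, 317]), ([0.614, 0.245, 0.108], 0.7, [261, 278])]
side mark_tip [([0.557, 0.488, 0.003], 0.64, [258, 429]), ([0.531, 0.301, 0.06], 0.52, [298, 324])]
side jar [([0.738, -0.023, -0.002], 0.85, [245, 228])]
side tin [([0.384, 0.059, 0.001], 0.69, [392, 270])]
side cup [([0.396, 0.508, 0.0], 0.86, [353, 459]), ([0.735, -0.025, -0.003], 0.34, [247, 228])]
side bottle [([0.555, 0.484, 0.004], 0.61, [259, 427]), ([0.609, 0.305, 0.062], 0.36, [256, 319])]
1.3 [ 0.1783632  -0.57286552  0.21862991] [-3.10584352e+00 -4.72290839e-01  2.79246030e-05] [[ 0.955  0.297 -0.   ]
 [ 0.297 -0.955  0.   ]
 [-0.    -0.    -1.   ]]
```

View pics/top.png

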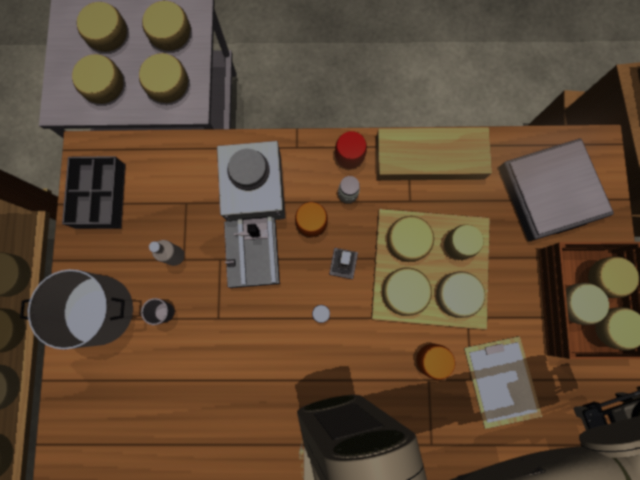

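View pics/side.png

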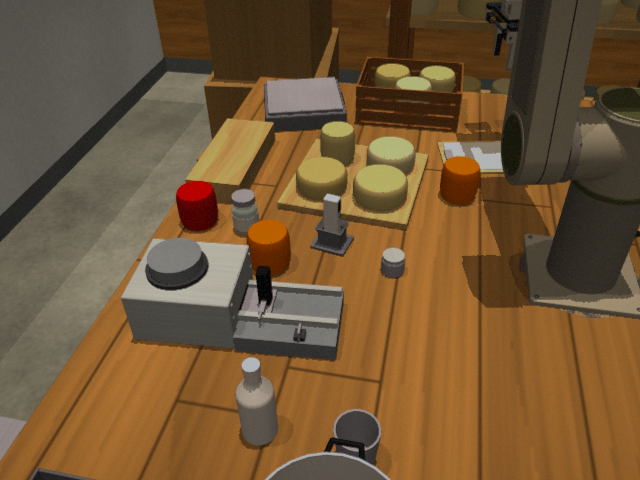

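Small tall pale wheel: top (467,240), side (337,140), about (0.578,-0.336,0.11). Look-alikes: orange (311,219) and (438,362), red (351,148), broad wheels (411,238), (407,291), (462,294), plus the crate's wheels (615,277), (588,303). The thermometer is at (345,258) in the dock at (343,263). The damper is at (253,230), with its pointer at (231,234) and its mark at (233,261). First I move above the dock.

Call:
play_rows(increments="30 -27 -5 2 -1; 70 -62 -20 6 -1; 113 -101 -40 10 -1; 156 -140 -40 14 -1; 193 -172 -40 17 -1; 230 -206 -40 17 -1; 267 -239 -40 17 -1; 304 -272 -40 17 -1; 341 -305 -40 17 -1; 378 -338 -40 17 -1; 415 -371 -40 17 -1; 448 -400 -40 17 -1; 470 -420 -40 17 -1; 481 -430 -40 17 -1; 481 -430 -40 17 -1", force=30)

```text
t: 2.8
tool_pos: [0.5102, -0.0177, 0.2584]
orientation: [-3.141, -0.013, 0.001]
force: [-0.6, 0.3, -0.6]
opening: 0.0931
gripper_force: 0.0
```

Run:
```python
from h import *
a=robot.read_camera('wrist');cv2.imwrite('pics/w1.png',a)
lm('wrist',['thermometer_center','thermometer_lens','dock_floor'])
s=robot.read_state();print(s['t'],s['tool_pos'],R.from_rotvec(s['orientation']).as_matrix().round(3))
# dock and thermometer yaw from side/top regions projected to planes
for cam,q,z in [('wrist','thermometer_center',.128),('wrist','dock_floor',.03)]:
    for d in robot.regions_of(cam,q)[:2]:
        m=d['pixels'].astype(np.uint8);c=max(cv2.findContours(m,0,2)[0],key=cv2.contourArea)
        k=robot.calibration(cam);f=240/np.tan(np.radians(k['vertical_fov'])/2);r=R.from_rotvec(k['rvec'])
        u=c[:,0,:].astype(float);v=r.inv().apply(np.c_[(u-[k['cx'],k['cy']])/f,np.ones(len(u))]);o=-r.inv().apply(k['tvec'])
        P=o+v*((z-o[2])/v[:,2])[:,None]
        print(q,d['conf'],cv2.minAreaRect((P[:,:2]*1000).astype(np.float32)))
```

```text
wrist thermometer_center [([0.533, -0.006, 0.07], 0.88, [313, 195]), ([0.435, -0.322, 0.024], 0.46, [559, 265])]
wrist thermometer_lens [([0.528, -0.007, 0.014], 0.66, [315, 192])]
wrist dock_floor [([0.527, -0.008, 0.008], 0.77, [315, 191]), ([0.451, -0.179, 0.021], 0.68, [448, 253])]
3.0 [ 0.50931181 -0.02075455  0.25868829] [[ 1.     0.003 -0.   ]
 [ 0.003 -1.    -0.   ]
 [-0.     0.    -1.   ]]
thermometer_center 0.64 ((548.5512084960938, -12.777286529541016), (50.13152313232422, 59.44086837768555), 78.4583511352539)
thermometer_center 0.63 ((572.1295776367188, -260.3801574707031), (85.47643280029297, 64.13471984863281), 15.804129600524902)
dock_floor 0.98 ((534.4224243164062, -10.637859344482422), (67.08954620361328, 77.94051361083984), 79.56904602050781)
```

View pics/w1.png

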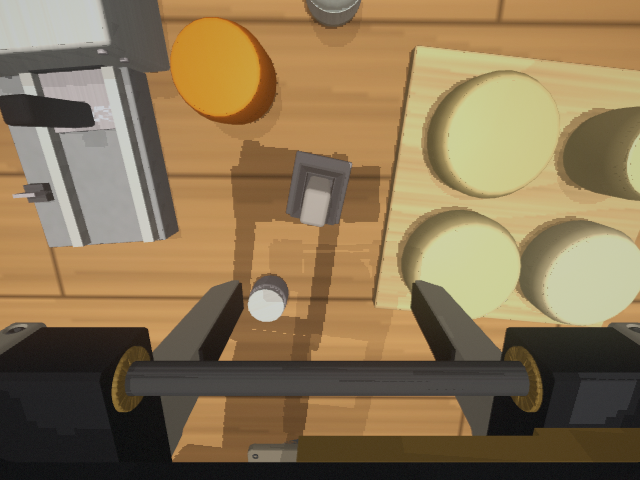

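The wrist view shows the thermometer top at about (318,195) in the dock, whose edges are turned about 10.5° clockwise. The detections agree on (0.530,-0.007).

Call:
play_rows(increments="12 -8 10 5 -1; 21 -13 20 10.5 -1; 21 -13 60 10.5 -1; 21 -13 100 10.5 -1; 21 -13 140 10.5 -1; 21 -13 170 10.5 -1; 21 -13 184 10.5 -1; 21 -13 190 10.5 -1; 21 -13 190 10.5 -1; 21 -13 190 10.5 0.2; 21 -13 190 10.5 1; 21 -13 190 10.5 1; 21 -13 190 10.5 1; 21 -13 190 10.5 1; 21 -13 190 10.5 1; 21 -13 190 10.5 1; 21 -13 190 10.5 1", force=25)

```text
t: 4.8
tool_pos: [0.5307, -0.0062, 0.0686]
orientation: [-3.129, 0.279, 0.0]
force: [0.1, -0.4, -0.6]
opening: 0.0338
gripper_force: 0.0
```

Run:
```python
from h import *
s=robot.read_state();print(s['t'],s['tool_pos'],s['opening'],s['gripper_force'],s['force'],R.from_rotvec(s['orientation']).as_matrix().round(3))
a=robot.read_camera('side')[140:290,240:440];cv2.imwrite('pics/s2.png',cv2.resize(a,(800,600)))
```

```text
4.8 [ 0.53069575 -0.00621019  0.06858108] 0.03376128286803964 0.0 [ 0.06585348 -0.43830602 -0.63105346] [[ 0.984 -0.177 -0.   ]
 [-0.177 -0.984  0.   ]
 [-0.    -0.    -1.   ]]
```

View pics/s2.png

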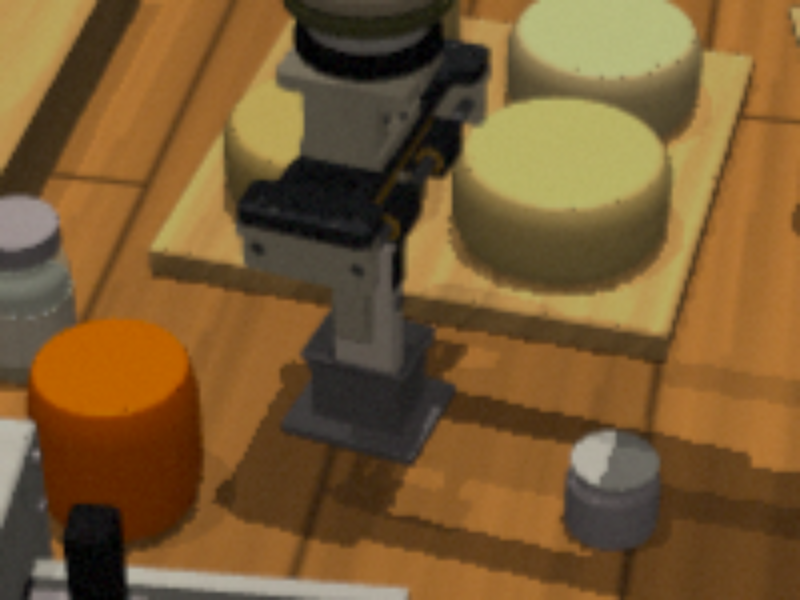

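The crop shows the fingers around the thermometer (370,330), still closing. I finish the close and lift.

Call:
play_rows(increments="0 0 0 0 1; 0 0 0 0 1; 0 0 0 0 1; 0 0 0 0 1; 0 0 0 0 1; 0 0 -8 0 1; 0 0 -20 0 1; 0 0 -40 0 1; 0 0 -65 0 1; 0 0 -90 0 1; 0 0 -115 0 1; 0 0 -140 0 1; 0 0 -158 0 1; 0 0 -165 0 1; 0 0 -165 0 1; 0 0 -165 0 1", force=25)

```text
t: 6.45
tool_pos: [0.5304, -0.0062, 0.233]
orientation: [-3.129, 0.279, 0.001]
force: [-0.4, -1.0, -1.9]
opening: 0.0242
gripper_force: 24.8
```

Run:
```python
from h import *
a=robot.read_camera('side')
cv2.imwrite('pics/s3.png',cv2.resize(a[50:200,220:420],(800,600)))
lm('side',['thermometer_center','thermometer_lens','wheel_small_top'])
robot.read_camera('wrist'); lm('wrist',['wheel_small_top','thermometer_lens'])
s=robot.read_state();print(s['t'],s['tool_pos'],s['opening'],s['gripper_force'],s['force'])
print(tool([.577,-.336,.238]))
```

```text
side thermometer_center [([0.534, -0.007, 0.235], 0.58, [328, 153])]
side thermometer_lens [([0.528, -0.009, 0.173], 0.58, [331, 178])]
side wheel_small_top [([0.26, -0.242, 0.09], 0.96, [460, 165]), ([0.86, -0.033, 0.09], 0.82, [192, 188]), ([0.652, 0.086, 0.091], 0.66, [265, 230])]
wrist wheel_small_top [([0.649, 0.086, 0.092], 0.89, [198, 116]), ([0.257, -0.247, 0.093], 0.82, [573, 417]), ([0.736, -0.018, 0.001], 0.21, [302, 14])]
wrist thermometer_lens [([0.529, -0.005, 0.175], 0.82, [325, 260])]
6.8 [ 0.53044952 -0.00621079  0.23300197] 0.02409258570353802 24.83740121126175 [-0.05666511 -0.4342055  -1.1311457 ]
[104.3 316.3  -5.1]
```

View pics/s3.png

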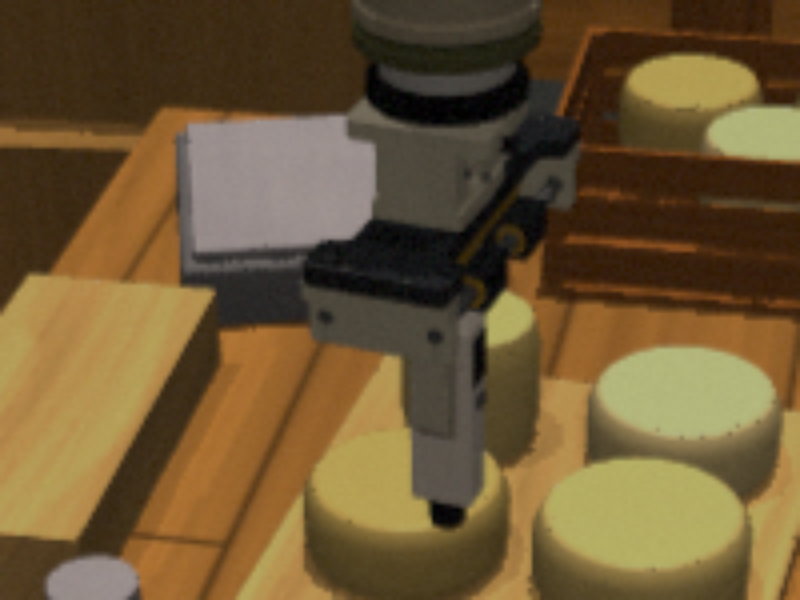

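The crop shows the thermometer held upright, lens at (447,513), with the tall pale wheel behind it at (500,370).

Call:
play_rows(increments="4 12 -2 0 1; 12 36 -2 0 1; 22 66 -2 0 1; 32 97 -2 0 1; 42 128 -2 0 1; 52 158 -2 0 1; 62 189 -2 0 1; 72 220 -2 0 1; 82 250 -2 0 1; 92 278 -2 0 1; 98 298 -2 0 1; 102 310 -2 0 1; 104 316 -2 0 1; 104 316 -2 0 1; 104 316 -2 0 1; 104 316 -2 0 1")

```text
t: 8.4
tool_pos: [0.5773, -0.3347, 0.2359]
orientation: [-3.129, 0.278, -0.0]
force: [0.4, -0.7, -0.4]
opening: 0.0241
gripper_force: 24.8
```

Run:
```python
from h import *
for c in ['wrist','side','top']:
    a=robot.read_camera(c)
    if c=='wrist': cv2.imwrite('pics/w4.png',a)
    lm(c,['wheel_small_top','thermometer_lens'],n=6)
s=robot.read_state();print(s['t'],s['tool_pos'],s['opening'],s['gripper_force'],s['force'])
```

```text
wrist wheel_small_top [([0.584, -0.337, 0.111], 0.97, [327, 225])]
wrist thermometer_lens [([0.577, -0.334, 0.178], 0.97, [325, 259])]
side wheel_small_top [([0.86, -0.029, 0.088], 0.67, [192, 190]), ([0.579, -0.333, 0.109], 0.57, [336, 129]), ([0.652, 0.086, 0.091], 0.56, [265, 230])]
side thermometer_lens [([0.575, -0.337, 0.174], 0.92, [338, 105])]
top wheel_small_top [([0.86, -0.031, 0.093], 0.98, [351, 143]), ([0.578, -0.333, 0.112], 0.73, [467, 239]), ([0.653, 0.083, 0.09], 0.69, [311, 215])]
top thermometer_lens [([0.576, -0.338, 0.173], 0.38, [476, 237])]
8.85 [ 0.57712075 -0.33558036  0.23568312] 0.024189688427217575 24.83725279569626 [ 0.69122003 -0.29233377 -0.46998874]
```

View pics/w4.png

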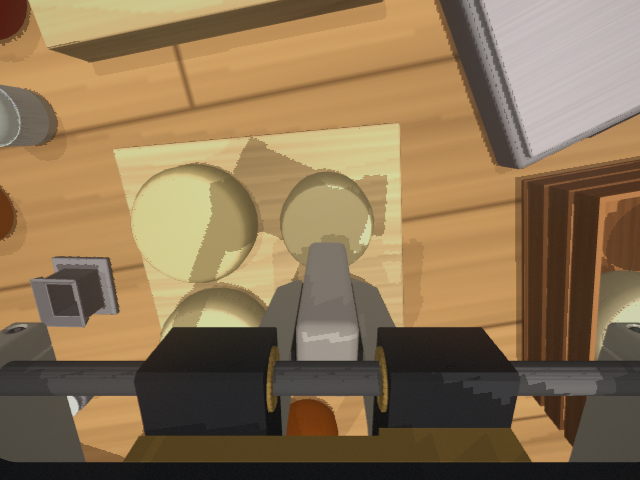

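The lens (325,250) hangs over the pale tall wheel (327,220), about 2-3 mm off its middle and 63 mm up. I hold for two seconds.

Call:
play_rows(increments="0 0 0 0 1; 0 0 0 0 1; 0 0 0 0 1; 0 0 0 0 1; 0 0 0 0 1; 0 0 0 0 1; 0 0 0 0 1; 0 0 0 0 1; 0 0 0 0 1; 0 0 0 0 1; 0 0 0 0 1; 0 0 0 0 1; 0 0 0 0 1; 0 0 0 0 1; 0 0 0 0 1; 0 0 0 0 1; 0 0 0 0 1; 0 0 0 0 1; 0 0 0 0 1; 0 0 0 0 1")

```text
t: 10.85
tool_pos: [0.5771, -0.3357, 0.2356]
orientation: [-3.129, 0.279, 0.0]
force: [0.8, -0.3, -1.6]
opening: 0.0239
gripper_force: 24.8
```

Call:
play_rows(increments="-4 -12 0 0 1; -12 -36 0 0 1; -22 -66 0 0 1; -32 -97 0 0 1; -42 -128 0 0 1; -52 -158 0 0 1; -62 -189 0 0 1; -72 -220 0 0 1; -82 -250 0 0 1; -92 -278 0 0 1; -98 -298 0 0 1; -102 -310 0 0 1; -104 -316 0 0 1; -104 -316 0 0 1; -104 -316 0 0 1; -104 -316 0 0 1; -104 -316 0 0 1")

```text
t: 12.55
tool_pos: [0.5308, -0.007, 0.2355]
orientation: [3.129, -0.281, -0.0]
force: [0.5, -1.3, -0.7]
opening: 0.0241
gripper_force: 24.8
```

Run:
```python
from h import *
for c in ['wrist','side']:
    robot.read_camera(c); lm(c,['dock_floor','thermometer_lens'],n=2)
s=robot.read_state();print(s['t'],s['tool_pos'],s['opening'],s['gripper_force'],s['force'])
print(tool([.5307,-.0062,.0686]))
```

```text
wrist dock_floor [([0.528, -0.006, 0.008], 0.67, [325, 211])]
wrist thermometer_lens [([0.53, -0.007, 0.176], 0.76, [327, 258])]
side dock_floor [([0.531, -0.004, 0.007], 0.77, [330, 241]), ([0.577, -0.334, 0.11], 0.7, [337, 128])]
side thermometer_lens [([0.53, -0.008, 0.173], 0.84, [330, 179]), ([0.576, -0.335, 0.112], 0.72, [337, 127])]
12.85 [ 0.53074577 -0.00639689  0.23560043] 0.023711538152245776 24.837140142917633 [ 0.01604688  0.08797282 -1.16083714]
[-1.00e-01 -2.00e-01  1.67e+02]
```

Call:
play_rows(increments="0 0 20 0 1; 0 0 50 0 1; 0 0 80 0 1; 0 0 105 0 1; 0 0 120 0 1; 0 0 132 0 1; 0 0 144 0 1; 0 0 154 0 1; 0 0 161 0 1; 0 0 165 0 1; 0 0 166 0 1; 0 0 166 0 1; 0 0 166 0 1")

```text
t: 14.15
tool_pos: [0.5312, -0.0063, 0.0702]
orientation: [3.129, -0.28, 0.001]
force: [0.2, 1.1, -0.1]
opening: 0.0239
gripper_force: 24.8
```

Run:
```python
from h import *
robot.read_camera('side'); lm('side',['dock_floor','thermometer_center','thermometer_lens'],n=1)
s=robot.read_state();print(s['t'],s['tool_pos'],s['opening'],s['gripper_force'],s['force'])
```

```text
side dock_floor [([0.532, -0.008, 0.007], 0.66, [330, 240])]
side thermometer_center [([0.53, -0.008, 0.073], 0.56, [331, 217])]
side thermometer_lens [([0.528, -0.006, 0.007], 0.7, [331, 240])]
14.35 [ 0.53102249 -0.00625921  0.07002927] 0.023806940322551352 24.837104380130768 [-0.2741849   0.50530319 -0.98061874]
```

In place, about 1 mm above the floor. I release and lift.

Call:
play_rows(increments="0 0 1 0 1; 0 0 1 0 -1; 0 0 1 0 -1; 0 0 1 0 -1; 0 0 1 0 -1; 0 0 1 0 -1; 0 0 1 0 -1; 0 0 1 0 -1; 0 0 1 0 -1; 0 0 -20 0 -1; 0 0 -50 0 -1; 0 0 -85 0 -1; 0 0 -120 0 -1; 0 0 -150 0 -1; 0 0 -165 0 -1; 0 0 -165 0 -1")

```text
t: 15.95
tool_pos: [0.5322, -0.0064, 0.2371]
orientation: [3.129, -0.279, 0.007]
force: [0.3, -0.4, 0.3]
opening: 0.0932
gripper_force: 0.0
```

Run:
```python
from h import *
a=robot.read_camera('wrist');cv2.imwrite('pics/w5.png',a)
lm('wrist',['dock_floor','thermometer_center','thermometer_lens'],n=1)
lm('wrist',['damper_grip','damper_pointer','mark_tip'],n=2)
s=robot.read_state();print(s['t'],s['tool_pos'],s['opening'],s['force'])
print(tool([.600,.243,.235]))
```

```text
wrist dock_floor [([0.53, -0.007, 0.007], 0.96, [327, 209])]
wrist thermometer_center [([0.532, -0.006, 0.071], 0.81, [326, 220])]
wrist thermometer_lens [([0.529, -0.007, 0.011], 0.79, [327, 210])]
wrist damper_grip [([0.613, 0.242, 0.109], 0.96, [29, 191])]
wrist damper_pointer []
wrist mark_tip [([0.53, 0.304, 0.059], 0.97, [49, 268])]
16.3 [ 0.52994351 -0.00616865  0.23287304] 0.09300015234121987 [-0.64798623 -0.02936849  0.12515226]
[  24.8 -257.6   -2.3]
```

View pics/w5.png

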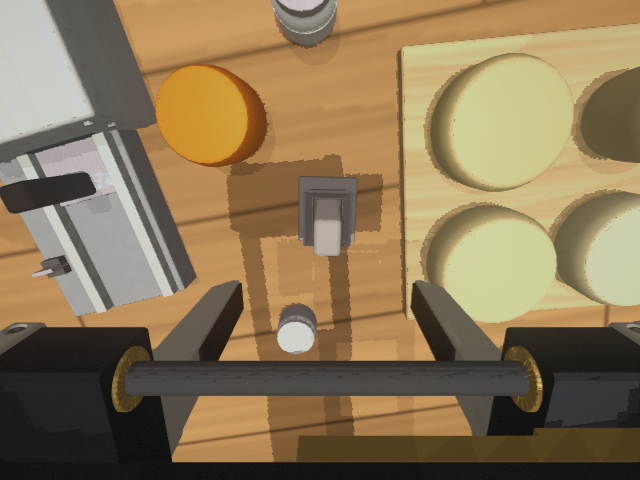

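The thermometer stands in its dock (327,225), released. Next I go above the damper handle.

Call:
play_rows(increments="2 -15 0 -1 -1; 4 -45 -2 -5 -1; 7 -80 -2 -9 -1; 10 -115 -2 -14 -1; 14 -150 -2 -14.3 -1; 17 -180 -2 -14.3 -1; 20 -210 -2 -14.3 -1; 23 -240 -2 -14.3 -1; 24 -254 -2 -14.3 -1; 25 -258 -2 -14.3 -1; 25 -258 -2 -14.3 -1; 25 -258 -2 -14.3 -1")

```text
t: 17.5
tool_pos: [0.6011, 0.2422, 0.2366]
orientation: [3.139, 0.111, -0.0]
force: [0.6, -0.5, -0.2]
opening: 0.093
gripper_force: 0.0
```

Run:
```python
from h import *
a=robot.read_camera('wrist');cv2.imwrite('pics/w6.png',a)
for i in range(2):
    lm('wrist',['damper_grip','damper_pointer','mark_tip'],n=2)
    robot.read_camera('wrist')
s=robot.read_state();print(s['t'],s['tool_pos'],R.from_rotvec(s['orientation']).as_matrix().round(3))
print(tool([.6125,.2425,.090]))
```

```text
wrist damper_grip [([0.614, 0.244, 0.11], 0.74, [324, 218]), ([0.532, -0.004, 0.07], 0.58, [543, 297])]
wrist damper_pointer [([0.609, 0.301, 0.056], 0.88, [271, 207])]
wrist mark_tip [([0.532, 0.304, 0.06], 0.7, [266, 276]), ([0.74, -0.02, -0.002], 0.19, [565, 103])]
wrist damper_grip [([0.615, 0.243, 0.105], 0.75, [326, 216]), ([0.607, 0.301, 0.059], 0.75, [271, 210])]
wrist damper_pointer [([0.608, 0.303, 0.06], 0.56, [269, 209])]
wrist mark_tip [([0.534, 0.302, 0.059], 0.94, [269, 274]), ([0.615, 0.244, 0.108], 0.34, [326, 217])]
17.95 [0.60111316 0.24297829 0.23676658] [[ 0.997  0.071  0.   ]
 [ 0.071 -0.997  0.   ]
 [ 0.    -0.    -1.   ]]
[ 11.3   1.3 146.8]
```

View pics/w6.png

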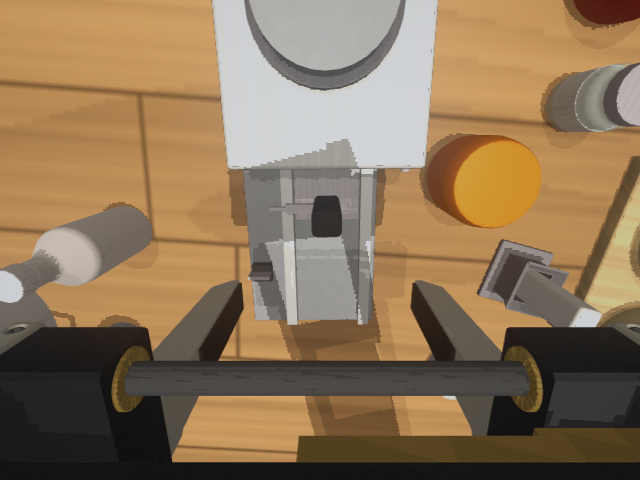

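Tool axes line up with the box. The handle is at (326,215), the pointer tip at (271,208) and the mark at (267,272), so the pull is about 75 mm. I descend and grip.

Call:
play_rows(increments="6 0 10 0 -1; 12 0 40 0 -1; 12 0 75 0 -1; 12 0 110 0 -1; 12 0 135 0 -1; 12 0 145 0 -1; 12 0 147 0 -1; 12 0 147 0 1; 12 0 147 0 1; 12 0 147 0 1; 12 0 147 0 1; 12 0 147 0 1; 12 0 147 0 1; 12 0 147 0 1; 12 0 147 0 1; 12 0 147 0 1; 12 0 147 0 1; 12 0 147 0 1; 12 0 147 0 1; 12 0 147 0 1", force=50)

```text
t: 19.95
tool_pos: [0.6131, 0.2435, 0.0896]
orientation: [3.139, 0.112, -0.0]
force: [-0.6, -5.6, 0.7]
opening: 0.0258
gripper_force: 50.0
```

Call:
play_rows(increments="0 0 0 0 1; 0 0 0 0 1; -4 0 0 0 1; -10 0 0 0 1; -18 0 0 0 1; -26 0 0 0 1; -34 0 0 0 1; -42 0 0 0 1; -50 0 0 0 1; -58 0 0 0 1; -65 0 0 0 1; -70 0 0 0 1; -73 0 0 0 1; -75 0 0 0 1; -75 0 0 0 1; -75 0 0 0 1")

```text
t: 21.55
tool_pos: [0.5397, 0.2377, 0.0895]
orientation: [3.139, 0.111, 0.004]
force: [9.8, -6.0, -5.4]
opening: 0.0258
gripper_force: 50.0
```

Run:
```python
from h import *
for c in ['wrist','side','top']:
    a=robot.read_camera(c);cv2.imwrite(f'pics/{c}7.png',a)
    lm(c,['damper_pointer','mark_tip','damper_grip'],n=2)
u,v=px('side',[.532,.303,.06]);a=cv2.imread('pics/side7.png')[v-38:v+37,u-50:u+50]
w=cv2.imread('pics/wrist7.png')[:,:];
cv2.imwrite('pics/c7.png',np.hstack([cv2.resize(a,(400,300),interpolation=2),cv2.resize(w,(400,300))]))
s=robot.read_state();print(s['t'],s['tool_pos'],s['opening'],s['gripper_force'],s['force'])
```

```text
wrist damper_pointer [([0.536, 0.295, 0.056], 0.71, [237, 270])]
wrist mark_tip [([0.53, 0.304, 0.058], 0.93, [223, 280])]
wrist damper_grip [([0.539, 0.239, 0.108], 0.61, [323, 313])]
side damper_pointer [([0.536, 0.298, 0.061], 0.95, [296, 322])]
side mark_tip [([0.53, 0.301, 0.058], 0.5, [298, 325])]
side damper_grip [([0.541, 0.237, 0.111], 0.95, [299, 279])]
top damper_pointer []
top mark_tip [([0.58, -0.334, 0.109], 0.6, [467, 239]), ([0.532, -0.007, 0.065], 0.23, [344, 260])]
top damper_grip [([0.44, -0.325, 0.019], 0.52, [456, 294])]
22.15 [0.53974292 0.23774214 0.08953425] 0.02578009490811425 50.00344097614288 [ 9.6366704  -5.53571128 -5.82736607]
```

View pics/c7.png

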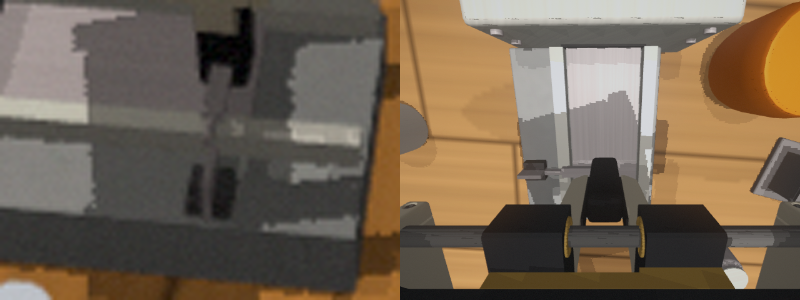

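The pointer is close to the mark, with the networks saying about 3-5 mm to go. One enlarged wrist crop to measure it.

Run:
```python
from h import *
a=cv2.imread('pics/wrist7.png')[240:300,200:280]
cv2.imwrite('pics/c8.png',cv2.resize(a,(800,600),interpolation=cv2.INTER_CUBIC))
p=px('wrist',[.53,.303,.06]);print(p)
for d in (-.01,.01): print(px('wrist',[.53+d*.997,.303+d*.071,.06]))
print(px('wrist',[.53-.02*.071,.323,.06]), px('wrist',[.53+.02*.071,.283,.06]))
```

```text
[223, 282]
[225, 296]
[222, 267]
[192, 282] [255, 282]
```

View pics/c8.png

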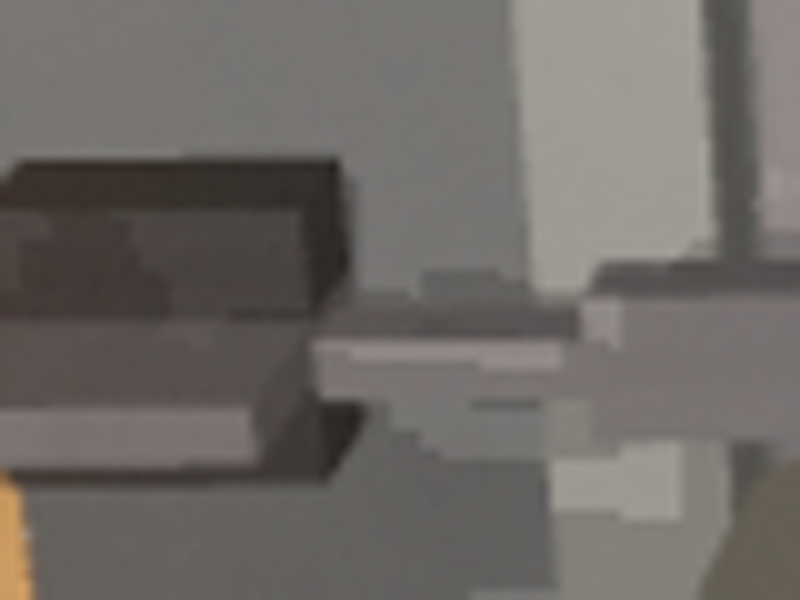

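The pointer's top face (row 370) is 6.6 px short of the fin's top (row 436) at 1.45 px/mm, so about 4.5 mm remain.

Call:
play_rows(increments="-2 0 0 0 1; -4 0 0 0 1; -4.6 0 0 0 1; -4.6 0 0 0 1; -4.6 0 0 0 1; -4.6 0 0 0 1; -4.6 0 0 0 1; -4.6 0 0 0 1; -4.6 0 0 0 1; -4.6 0 0 0 1; -4.6 0 0 0 1; -4.6 0 0 0 1")

```text
t: 23.35
tool_pos: [0.5352, 0.2374, 0.0895]
orientation: [3.138, 0.111, 0.004]
force: [9.6, -6.3, -5.2]
opening: 0.0256
gripper_force: 50.0
```

Run:
```python
from h import *
w=robot.read_camera('wrist')[245:305,195:275]
lm('wrist',['damper_pointer','mark_tip'],n=1)
robot.read_camera('side');lm('side',['damper_pointer','mark_tip','thermometer_lens','dock_floor'],n=1)
cv2.imwrite('pics/c9.png',cv2.resize(w,(800,600),interpolation=cv2.INTER_CUBIC))
s=robot.read_state();print(s['t'],s['tool_pos'],s['gripper_force'],s['force'])
```

```text
wrist damper_pointer [([0.53, 0.296, 0.061], 0.71, [233, 277])]
wrist mark_tip [([0.533, 0.304, 0.057], 0.65, [223, 269])]
side damper_pointer [([0.527, 0.297, 0.063], 0.96, [300, 321])]
side mark_tip [([0.53, 0.302, 0.057], 0.52, [299, 326])]
side thermometer_lens [([0.531, -0.005, 0.007], 0.61, [330, 240])]
side dock_floor [([0.533, -0.005, 0.011], 0.91, [329, 239])]
23.75 [0.53524386 0.23740394 0.08955589] 50.00367879867554 [10.11452508 -6.54806373 -4.64906996]
```

View pics/c9.png

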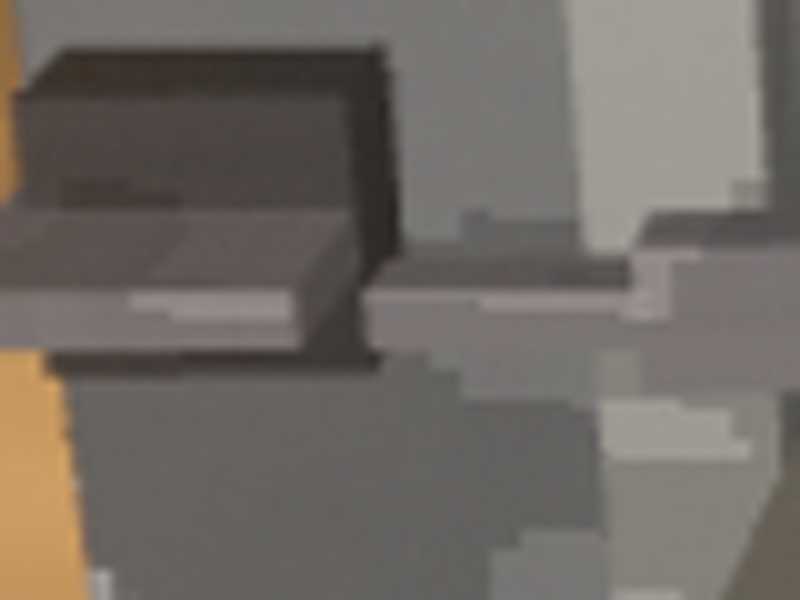

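The pointer's face (rows 290-350) now lines up with the fin's (rows 290-350). It has been held still over 0.5 s at 50 N, so I hand in.

```bash
python3 -c "
from plant import robot
print(robot.close_job())"
```

```text
the job is handed in; nothing more can be done
None
```

The job is handed in (no verdict was returned): the thermometer was held about 6 cm above the small pale wheel for over 2 s and put back in its dock, and the gripper is holding the damper handle with its pointer at the mark.

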